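# Hold the setting block home in the slat gauge's corner

## Robot

A 6-joint arm with a two-finger parallel gripper is mounted at the origin on a cart in front of the work surface, level with it; the furniture and walls round the work are solid. World frame = base frame: x ahead of the robot, y to its left, z up, the work surface at z = 0. Lengths are in m, angles in rad, forces in N, time in s.
With the tool pointing down it reaches from about 0.3 to 0.875 m from the base axis. Payload 6.4 kg.
Tool frame: the origin (TCP) lies at the very end of the fingers, on their centre line; the grasp point (between the pads) lies 19 mm behind it; z points along the fingers, y is the line along which they close (so a half turn about z gives the same grasp; the last joint's range is limited). The gripper opens to 85 mm and grips with 20 to 120 N. Pads are 22 mm wide; open, the fingers measure 114 mm over their backs; the gripper's body (76 mm by 85 mm) begins 54 mm behind the grasp point. The pads swing forward as they close: fully open they stand 13 mm farther back than shut.
Start: joints at [-0.206, 0.181, 1.607, -0, 1.354, -0.206], TCP at [0.575, 0, 0.231] pointing down, gripper open.
Joint ranges: [-2.99, 2.99], [-0.89, 2.07], [0.3, 2.58], [-1.14, 4.28], [0, 2.63], [-3.12, 3.12]. Speed limits (rad/s): [2.57, 2.57, 3.01, 3.14, 3.14, 3.14].

## Interface

Orientations are given as a unit quaternion [w, x, y, z].
In Python, from bench import * gives the robot as it stands. The module is installed in compiled form; this text tells all that it offers.
- The arm moves only by the tool arm_command, never from a script. Its arguments are lists of equal length, an entry for each row: "dp": the shift along the tool's x, y, z in units of 0.25 m (1.0 is 0.25 m), a list of three; "turn": the turn, a rotation vector about the tool's x, y, z in units of 30 degrees (1.0 is 30 degrees), a list of three; "jaw": the opening, from 0 (shut) to 1 (fully open). A call has 1 to 5 rows; each row is the pose to reach, as a shift and turn from the pose commanded when the call began, along the tool's axes at that moment; what a row does not reach only later rows make up. A row lasts 1/8 s, in which the tool goes at most 62.5 mm and 10.7 degrees, less where a joint would pass 70% of its speed; a pose out of reach is approached as far as the arm can. A call with a number of a shift or a turn outside -1 to 1 is refused whole. A call with a gripper value outside its range is refused whole. The fingers move at their own pace and stop on an object; the grip force is fixed at half the most. Time passes only in rows, so rows that repeat a pose let the fingers close. It gives the time, the measured TCP pose, the force, the opening and the grip force at its end, in the units of the state.
- get_obs(): the state, without advancing time (a new reading comes with each control period).
- camera(name): name is "scene" or "side" or "wrist"; returns the picture (400x640x3 uint8, blue, green, red); there is no depth.
- get_calibration(name): a dict with "camera_matrix" (3x3 intrinsics, pixels), "R" (3x3) and "t" (3): a world point X has camera coordinates R X + t; the wrist camera has in their place "mount" (4x4, takes a point from camera to tool coordinates, whose origin is the TCP and whose axes are the flange's). Camera axes: x right, y down, z forward; pixel columns grow to the right and rows downward; lengths in m; the calibration is good to about 2 mm. A picture is of the moment at which its call begins: read the wrist's pose just before it. get_calibration takes no time and is no camera call.
- hand_in(): hands the job in; it is judged then, once.
The state is a dict: "time_s": time; "q": joint angles; "dq": joint speeds; "joint_efforts": joint torques, N m; "eef_pos": TCP position; "eef_rot": TCP orientation; "wrist_force": force on the tool from outside, world axes, zero at the start; "torque": the same for the moment, N m; "opening": opening from 0.0 (shut) to 1.0 (fully open); "grasp_force": force on a finger pad.
Only numpy, scipy, OpenCV 4.12 (cv2) and the standard library are available. Lean on these libraries where they do the work, as an engineer would, in place of code of your own. Each camera call takes 0.05 s, during which the arm holds its last target. There are 200 camera calls.

## Task

The bench gauge for slat ends is about to be zeroed. Pull the steel setting block up out of its spring-clip holder, lay it flat on the gauge's plate and press it into the corner so that it bears flush and firmly against both the low side rail and the end stop at once, with the gauge's spring tip pushed right in by its end face. Finish while still holding it pressed there - do not let go - and leave the slats, the pliers, the marker and the sanding block where they lie.

Things in the scene. Friction and masses are not known exactly. Their poses are not given: they have to be found in the camera images.
- setting_block: ground steel setting block, plain box 35 x 60 x 22 mm (its own x, y, z), about 0.35 kg, two dark holes in the top; origin at the centre of its underside; starts in block_holder with its axes parallel to the holder's
- block_holder: fixed wooden holder 56 x 112 x 12 mm, origin at the centre of its underside, y along its length. The block lies on its top; at each y end a spring jaw (up to 42 mm over the bench) hooks 1 mm over the block's top edge and lets go when the block is pulled straight up with about 15 N. The block's long faces (x = +-17.5 mm) are free; 5 mm brass lugs beside them from 20 mm off the middle
- home (a point): point on the gauge's plate (20 mm over the bench) where the centre of the block's underside is when the block is home in the corner, its length (block y, either way round) along this point's y; side rail towards +x, end stop towards +y, z up
- end_gauge: fixed slat-end gauge, green plate with a bright top face, 94 x 140 mm, plate top 20 mm over the bench, from x -47 to +47 and y -91 to +49 mm; origin on the bench under home, axes as home; its plate, rail and stop are ground and slippery (friction about 0.2); behind the end stop a 54 mm dial indicator lies face up, up to 38 mm over the bench and out to y = +137 mm
- side_rail: low steel rail on the plate, 7 mm high over the plate, 18 mm wide, its locating face at x = +17.5 mm from home, from y = -89 to +25 mm; fingers gripping the block's long faces must stay more than 7 mm over the plate (grip the upper part of the block) to pass over it; same origin and axes as end_gauge
- end_stop: steel stop on the plate, 16 mm high over the plate, 15 mm thick, 42 mm long, locating face at y = +30 mm from home; same origin and axes as end_gauge
- gauge_tip (a joint): travel of the indicator's spring tip (m): 0 = free, the tip stands 4 mm out of the end stop's face, 4.5 mm over the plate; 0.004 = flush with the face; the spring pushes back with 1 to 2 N, so an unheld block is pushed off the stop
- slat_near: loose birch slat 20 x 120 x 8 mm on the bench in front of the gauge, origin at the centre of its underside; leave alone
- slat_far: second such slat, between slat_near and the gauge; leave alone
- red_pliers: red-handled pliers 59 x 182 x 15 mm on the bench; leave alone
- marker: green and white marker pen 17 x 135 x 16 mm on the bench; leave alone
- sanding_block: cork sanding block 56 x 90 x 28 mm on the bench; leave alone
Not all that is in view belongs to the job. Leave any green or orange look-alike of the setting_block alone.

How it is judged:
On the way:
1. the setting block is pulled up clear of its holder, held by the fingers (z of setting_block in the frame of block_holder above 0.045 m and contact force between the fingers and setting_block above 1 N), for 0.1 s.
At the end, for the whole second after the job is handed in: block flat on the plate (2 mm, 2 deg), square to the rail (2 deg), centre within 2.5 mm of home, pressing on side rail and end stop with over 2 N each, gauge tip in over 3 mm, block at rest, fingers still holding it (over 2 N) (contact force between setting_block and side_rail above 2 N and contact force between setting_block and end_stop above 2 N and value of joint gauge_tip above 0.003 m and angle between the y axis of setting_block and the y axis of home, either way round below 0.035 rad and angle between setting_block's own z axis and vertical below 0.035 rad and horizontal distance between setting_block and home below 0.0025 m and z of setting_block in the frame of home below 0.002 m and contact force between the fingers and setting_block above 2 N and linear speed of setting_block below 0.01 m/s); the arm keeps its last pose, push and grip.
It fails at once if a slat beside the gauge is moved by more than 15 mm (distance of any of slat_near, slat_far from where it was at the start of the episode above 0.015 m).
It fails at once if the pliers, marker or sanding block are moved by more than 15 mm (distance of any of red_pliers, marker, sanding_block from where it was at the start of the episode above 0.015 m).
It also fails if it takes over 51 s, if anything falls off the work surface, if the arm or the gripper's body presses on something with over 40 N, if the wrist force passes 120 N, or if a joint passes its speed limit or range.

## Working session

There is one attempt and no reset: what is moved stays moved. The work goes in short steps, Python scripts to look and compute and a tool call to move; the robot and the scene stay as the last step left them, time stands still between calls to the robot, and variables do not carry over. Pictures are saved under pics/ and viewed, at most 11 in all, crops included, and the job is handed in when it is done.

Besides the shell and the picture viewer there is one more tool, called after ">>>" as name(argument=value, ...), one argument or row to a line, values as JSON. arm_command: Moves the arm, as the interface text tells. Its arguments: {"type":"object","properties":{"dp":{"type":"array"},"turn":{"type":"array"},"jaw":{"type":"array"}},"required":["dp","turn","jaw"]}

```bash
mkdir -p pics; python3 - <<'E'
from bench import *
import cv2,numpy as np,json
for n in ["scene","side","wrist"]:
    o=get_obs(); im=camera(n); cv2.imwrite(f"pics/{n}0.png",im)
    c=get_calibration(n); print(n,{k:np.round(v,4).tolist() for k,v in c.items()})
print({k:np.round(v,3).tolist() for k,v in o.items()})
E
```

```text
scene {'camera_matrix': [[475.6445, 0.0, 314.3282], [0.0, 475.6445, 203.556], [0.0, 0.0, 1.0]], 'R': [[-0.7859, -0.6179, 0.0236], [-0.2728, 0.3122, -0.91], [0.5549, -0.7216, -0.414]], 't': [0.456, 0.1692, 1.0988]}
side {'camera_matrix': [[466.9935, 0.0, 316.4017], [0.0, 466.9935, 200.9408], [0.0, 0.0, 1.0]], 'R': [[1.0, 0.001, 0.0078], [0.0068, -0.605, -0.7962], [0.0039, 0.7962, -0.605]], 't': [-0.5378, 0.0674, 1.4047]}
wrist {'camera_matrix': [[279.2361, 0.0, 312.9559], [0.0, 279.2361, 201.8788], [0.0, 0.0, 1.0]], 'mount': [[0.0001, -0.9567, -0.2911, 0.0733], [1.0, 0.0003, -0.0006, 0.0003], [0.0007, -0.2911, 0.9567, -0.1425], [0.0, 0.0, 0.0, 1.0]]}
{'time_s': 0.1, 'q': [-0.206, 0.181, 1.608, 0.0, 1.354, -0.206], 'dq': [-0.001, -0.002, -0.002, -0.001, 0.0, -0.001], 'joint_efforts': [-0.0, -44.587, -35.224, -0.0, 0.004, 0.0], 'eef_pos': [0.575, 0.0, 0.23], 'eef_rot': [-0.001, 0.707, 0.707, -0.0], 'wrist_force': [-0.283, -0.192, 0.881], 'torque': [0.052, 0.003, 0.016], 'grasp_force': 0.0, 'opening': 1.0}
```

View pics/scene0.png

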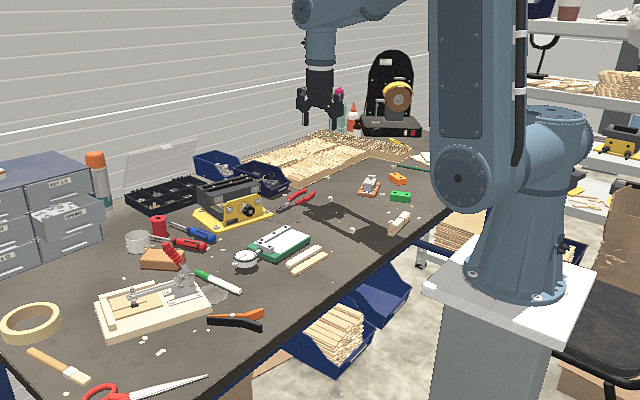

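View pics/side0.png

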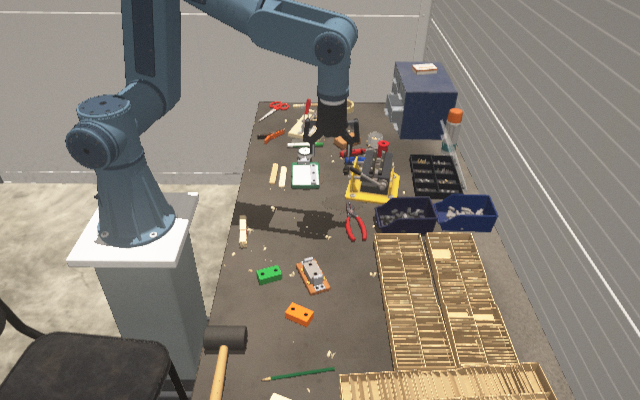

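View pics/wrist0.png

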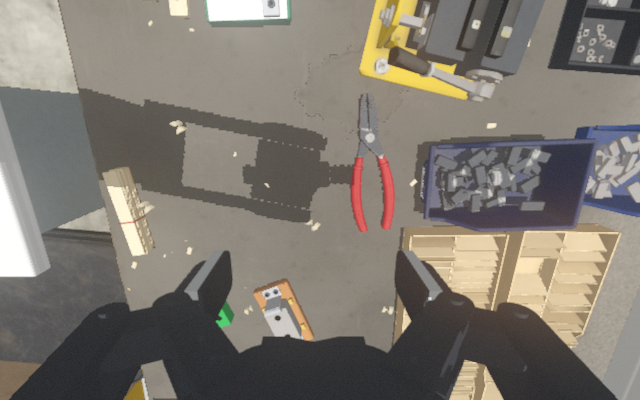

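The grey block in the orange-brown holder is at side (314,272) and scene (369,186). Possible mix-ups are the green look-alike at side (269,274) / scene (400,196) and the orange one at side (299,314) / scene (398,179). I choose the grey one in the holder. The green gauge with the bright plate is at side (305,174) and scene (280,245), with its dial at scene (245,258).

```bash
cat > h.py <<'E'
from bench import *
import cv2,numpy as np
from scipy.spatial.transform import Rotation as Ro
def tool(o):
    w,x,y,z=o["eef_rot"]; return Ro.from_quat([x,y,z,w]).as_matrix(),np.array(o["eef_pos"])
def cam(n,o=None):
    """K, camera centre, R (camera->world)"""
    c=get_calibration(n); K=np.array(c["camera_matrix"])
    if n=="wrist":
        M=np.array(c["mount"]); R,p=tool(o); return K,R@M[:3,3]+p,R@M[:3,:3]
    R=np.array(c["R"]); return K,-R.T@np.array(c["t"]),R.T
def ray(C,uv):
    K,c,R=C; d=R@np.linalg.inv(K)@[uv[0],uv[1],1.]; return c,d/np.linalg.norm(d)
def plane(C,uv,z):
    c,d=ray(C,uv); return c+d*(z-c[2])/d[2]
def proj(C,X):
    K,c,R=C; q=K@(R.T@(np.array(X)-c)); return q[:2]/q[2]
def tri(*obs):
    A=np.zeros((3,3));b=np.zeros(3);rs=[ray(*o) for o in obs]
    for c,d in rs:
        P=np.eye(3)-np.outer(d,d);A+=P;b+=P@c
    X=np.linalg.solve(A,b)
    return X,max(np.linalg.norm((np.eye(3)-np.outer(d,d))@(X-c)) for c,d in rs)
E
python3 - <<'E'
from h import *
S=cam("side");T=cam("scene")
for n,a,b in [("block",(314,268),(369,183)),("gauge",(305,173),(280,243)),("dial",(304,153),(245,256)),("pliers",(355,222),(296,200))]:
    print(n,tri((S,a),(T,b)),plane(S,a,.02))
im=cv2.imread("pics/side0.png")
a=cv2.resize(im[235:335,240:360],None,fx=4,fy=4,interpolation=cv2.INTER_CUBIC)
b=cv2.resize(im[130:230,245:365],None,fx=4,fy=4,interpolation=cv2.INTER_CUBIC)
cv2.imwrite("pics/crop1.png",np.vstack([a,b])[:, :][:600] if 0 else cv2.resize(np.hstack([a,b]),(800,333)))
E
```

```text
block (array([ 0.52844678, -0.2130862 ,  0.02893757]), np.float64(0.0035820829517438286)) [ 0.53155521 -0.20178119  0.02      ]
gauge (array([0.4961878 , 0.2500963 , 0.01660005]), np.float64(0.0029178050141619827)) [0.49858705 0.24818538 0.02      ]
dial (array([0.49432473, 0.3662294 , 0.0290794 ]), np.float64(0.002191222187722164)) [0.49229708 0.37840626 0.02      ]
pliers (array([0.65184818, 0.00369782, 0.00553818]), np.float64(0.002862325420629591)) [ 0.65231568 -0.0108781   0.02      ]
```

View pics/crop1.png

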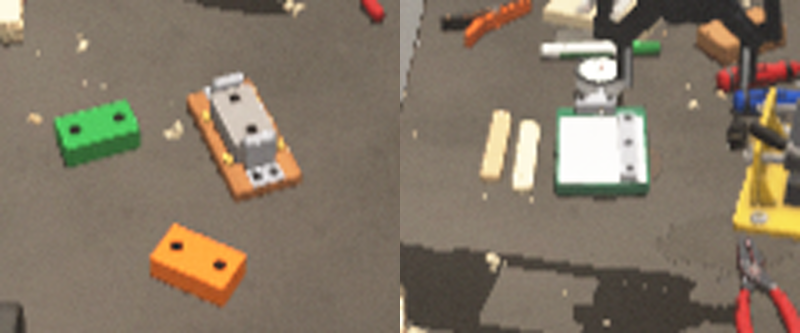

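The crop shows the grey block with two dark holes held by clips on the wooden holder. The other two blocks are plain green and plain orange and lie on the bench, so the choice stands. The gauge has its rail on the right (world +x) and its dial at the far end (world +y). Next I move the wrist camera over the holder.

>>> arm_command(
  dp=[
    [-0.48,-0.18,0.1],
    [-0.48,-0.18,0.1],
    [-0.48,-0.18,0.1],
    [-0.48,-0.18,0.1],
  ],
  turn=[
    [0,0,0],
    [0,0,0],
    [0,0,0],
    [0,0,0],
  ],
  jaw=[1,1,1,1],
)

```text
time_s: 0.65
eef_pos: [0.5299, -0.1201, 0.2062]
eef_rot: [-0.0, 0.708, 0.707, 0.0]
wrist_force: [-0.3, 0.9, -0.3]
opening: 0.999
grasp_force: 0.0
```

```bash
python3 - <<'E'
from h import *
import pickle
o=get_obs(); im=camera("wrist"); cv2.imwrite("pics/w1.png",im); pickle.dump(o,open("w1.pkl","wb"))
print(o["eef_pos"],o["eef_rot"],o["time_s"],np.abs(o["dq"]).max())
C=cam("wrist",o); print(proj(C,[.528,-.213,.034]))
E
```

```text
[ 0.52990529 -0.1201202   0.2061595 ] [-3.05063421e-04  7.07635910e-01  7.06577179e-01  1.25047901e-04] 0.65 0.035430280585197156
[311.46656584 255.83525661]
```

>>> arm_command(
  dp=[
    [0.32,0,0],
    [0.32,0,0],
    [0.32,0,0],
  ],
  turn=[
    [0,0,0],
    [0,0,0],
    [0,0,0],
  ],
  jaw=[1,1,1],
)

```text
time_s: 1.08
eef_pos: [0.5304, -0.0379, 0.2066]
eef_rot: [0.0, 0.706, 0.709, 0.0]
wrist_force: [-0.4, 0.4, 0.2]
opening: 1.0
grasp_force: 0.0
```

```bash
python3 - <<'E'
from h import *
import pickle
o=get_obs(); im=camera("wrist"); cv2.imwrite("pics/w2.png",im); pickle.dump(o,open("w2.pkl","wb"))
print(o["eef_pos"],np.abs(o["dq"]).max())
cs=[]
for n in("w1","w2"):
    C=cam("wrist",pickle.load(open(n+".pkl","rb"))); u,v=proj(C,[.528,-.213,.034]).astype(int); u,v=max(u-50,0),max(min(v-45,310),0)
    print(n,u,v); a=cv2.imread(f"pics/{n}.png")[v:v+90,u:u+100]; cs.append(cv2.resize(a,(400,360),interpolation=cv2.INTER_CUBIC))
cv2.imwrite("pics/crop2.png",np.hstack(cs))
E
```

```text
[ 0.53036016 -0.0379238   0.20660894] 0.044551011705913045
w1 261 210
w2 260 265
```

View pics/crop2.png

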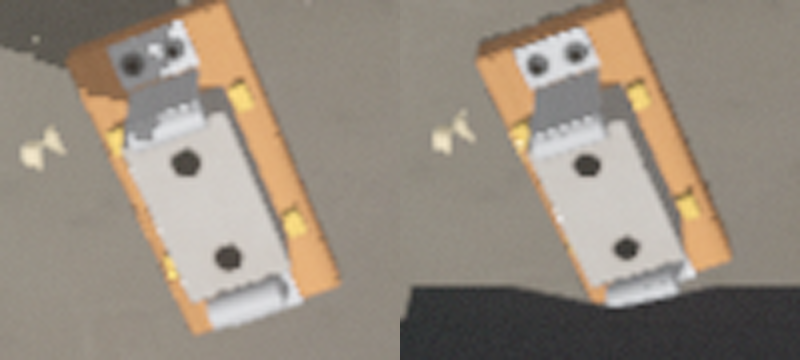

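The crops show the block top with two holes, in view 1 at about (307.5,250.5) and (318,274.5). The clips are at both y ends and the long faces are free.

```bash
python3 - <<'E'
from h import *
import pickle
obs={}
seeds={"w1":[(307.5,250.5),(318,274.5)],"w2":[(306.5,306),(316.3,327)],}
def hole(im,s):
    g=cv2.cvtColor(im,cv2.COLOR_BGR2GRAY).astype(float);u0,v0=np.round(s).astype(int)
    p=g[v0-4:v0+5,u0-4:u0+5]; bg=np.percentile(p,80); w=np.clip(bg-30-p,0,None)
    v,u=np.mgrid[v0-4:v0+5,u0-4:u0+5]; return np.array([(w*u).sum(),(w*v).sum()])/w.sum()
H=[[],[]]
for n,ss in seeds.items():
    C=cam("wrist",pickle.load(open(n+".pkl","rb")));im=cv2.imread(f"pics/{n}.png")
    for i,s in enumerate(ss):
        h=hole(im,s);H[i].append((C,h));print(n,i,h.round(2),plane(C,h,.034).round(4))
    # orange holder mask
    hsv=cv2.cvtColor(im,cv2.COLOR_BGR2HSV); m=cv2.inRange(hsv,(8,90,90),(20,255,255))
    cs,_=cv2.findContours(m,cv2.RETR_EXTERNAL,cv2.CHAIN_APPROX_NONE)
    pts=np.vstack([c[:,0] for c in cs if cv2.contourArea(c)>30 and abs(c[:,0].mean(0)[0]-312)<60 and abs(c[:,0].mean(0)[1]-ss[0][1])<60])
    X=np.array([plane(C,p,.012)[:2] for p in pts],np.float32); r=cv2.minAreaRect(X); print("holder rect",np.round(r[0],4),np.round(r[1],4),r[2])
    # block top: bright low-sat
    m=cv2.inRange(hsv,(0,0,150),(180,45,225)); cs,_=cv2.findContours(m,cv2.RETR_EXTERNAL,cv2.CHAIN_APPROX_NONE)
    for c in cs:
        if cv2.pointPolygonTest(c,(float(ss[0][0]+5),float(ss[0][1]+12)),False)>0:
            X=np.array([plane(C,p,.034)[:2] for p in c[:,0]],np.float32); r=cv2.minAreaRect(X); print("top rect",np.round(r[0],4),np.round(r[1],4),r[2])
P=[tri(*h) for h in H]; print(P)
a=P[0][0];b=P[1][0];d=a-b;print("mid",(a+b)/2,"angle of long axis deg",np.degrees(np.arctan2(d[1],d[0])),np.linalg.norm(d))
E
```

```text
w1 0 [307.08 250.38] [ 0.5226 -0.2055  0.034 ]
w1 1 [317.67 274.04] [ 0.5359 -0.2388  0.034 ]
holder rect [ 0.5289 -0.2199] [0.056  0.1137] 21.569894790649414
top rect [ 0.3449 -0.1915] [0.2043 0.4407] 58.3036003112793
w2 0 [306.33 305.92] [ 0.5225 -0.2053  0.034 ]
w2 1 [316.14 326.7 ] [ 0.5358 -0.2387  0.034 ]
holder rect [ 0.5291 -0.2186] [0.0567 0.1161] 21.887723922729492
top rect [ 0.5307 -0.2247] [0.0359 0.0774] 22.934558868408203
[(array([ 0.52253767, -0.20574597,  0.03343102]), np.float64(1.0101900987837323e-05)), (array([ 0.53586086, -0.23913716,  0.03350186]), np.float64(4.190216859238934e-06))]
mid [ 0.52919927 -0.22244157  0.03346644] angle of long axis deg 111.75214819545899 0.035951135618996294
```

The block top measures z=33.5 mm (expected 34), centre (0.529,-0.222), long axis at 111.7°, and the holder is 56 x 114 mm, so all is consistent. Next I measure the gauge.

>>> arm_command(
  dp=[
    [0.25,-0.03,0],
    [0.5,-0.06,0],
    [0.75,-0.12,0],
    [1.0,-0.12,0],
    [1.0,-0.12,0],
  ],
  turn=[
    [0,0,0],
    [0,0,0],
    [0,0,0],
    [0,0,0],
    [0,0,0],
  ],
  jaw=[1,1,1,1,1],
)

```text
time_s: 1.75
eef_pos: [0.4999, 0.213, 0.2065]
eef_rot: [0.0, 0.705, 0.709, 0.0]
wrist_force: [-0.4, 0.1, -0.6]
opening: 0.996
grasp_force: 0.0
```

>>> arm_command(
  dp=[
    [0.25,0,0],
    [0.48,0,0],
    [0.48,0,0],
    [0.48,0,0],
  ],
  turn=[
    [0,0,0],
    [0,0,0],
    [0,0,0],
    [0,0,0],
  ],
  jaw=[1,1,1,1],
)

```text
time_s: 2.25
eef_pos: [0.5006, 0.3286, 0.2059]
eef_rot: [0.0, 0.707, 0.707, -0.001]
wrist_force: [-0.1, -0.1, -0.1]
opening: 1.0
grasp_force: 0.0
```

```bash
python3 - <<'E'
from h import *
import pickle
o=get_obs(); im=camera("wrist"); cv2.imwrite("pics/g1.png",im); pickle.dump(o,open("g1.pkl","wb"))
print(o["eef_pos"],np.abs(o["dq"]).max())
E
```

```text
[0.50064412 0.32859718 0.20591163] 0.01889449392552883
```

>>> arm_command(
  dp=[
    [0.25,0,0],
    [0.32,0,0],
    [0.32,0,0],
  ],
  turn=[
    [0,0,0],
    [0,0,0],
    [0,0,0],
  ],
  jaw=[1,1,1],
)

```text
time_s: 2.68
eef_pos: [0.5003, 0.4094, 0.2061]
eef_rot: [0.0, 0.707, 0.707, -0.0]
wrist_force: [-0.1, -0.3, -0.3]
opening: 1.004
grasp_force: 0.0
```

```bash
python3 - <<'E'
from h import *
import pickle
o=get_obs(); im=camera("wrist"); cv2.imwrite("pics/g2.png",im); pickle.dump(o,open("g2.pkl","wb"))
print(o["eef_pos"],np.abs(o["dq"]).max())
cs=[]
for n in("g1","g2"):
    C=cam("wrist",pickle.load(open(n+".pkl","rb"))); u,v=proj(C,[.495,.265,.02]).astype(int); u,v=max(u-80,0),max(min(v-90,220),0)
    print(n,u,v); a=cv2.imread(f"pics/{n}.png")[v:v+180,u:u+160]; cs.append(cv2.resize(a,(400,450),interpolation=cv2.INTER_CUBIC))
cv2.imwrite("pics/crop3.png",np.hstack(cs))
E
```

```text
[0.50031797 0.40937817 0.20611424] 0.025215024015311015
g1 228 139
g2 228 194
```

View pics/crop3.png

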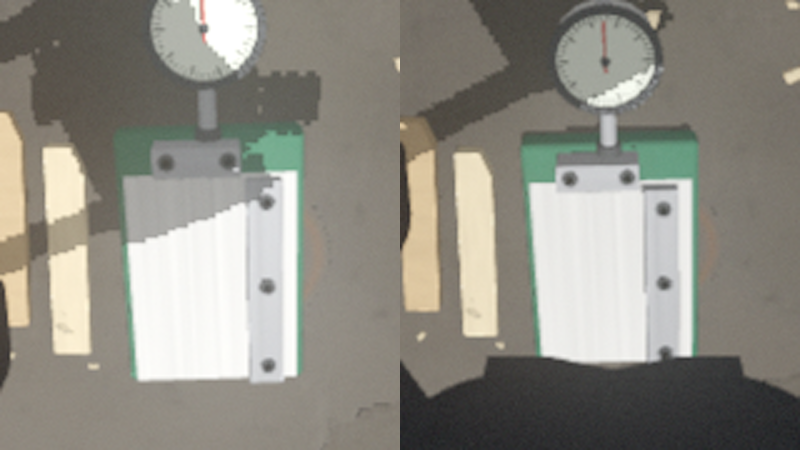

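The crops show the gauge nearly square to the world axes. In crop 1 the rail screws are at (266,202), (266,286), (267,366) and the stop screws at (166,162), (228,161). The slats lie to the left of the plate.

```bash
python3 - <<'E'
from h import *
import pickle
sd={"g1":((228,139),[(266,202),(266,286),(267,366),(166,162),(228,161)]),"g2":((228,194),[(263,209),(264,283),None,(169,178),(227,177)])}
H=[[] for _ in range(5)]
for n,(o,ss) in sd.items():
    C=cam("wrist",pickle.load(open(n+".pkl","rb")));g=cv2.cvtColor(cv2.imread(f"pics/{n}.png"),cv2.COLOR_BGR2GRAY).astype(float)
    for i,s in enumerate(ss):
        if s is None: continue
        s=(np.array(s)-(400 if 0 else 0)+.5)/2.5-.5+o; u0,v0=np.round(s).astype(int)
        p=g[v0-4:v0+5,u0-4:u0+5];w=np.clip(np.percentile(p,70)-25-p,0,None);v,u=np.mgrid[v0-4:v0+5,u0-4:u0+5]
        h=np.array([(w*u).sum(),(w*v).sum()])/w.sum(); H[i].append((C,h)); print(n,i,h.round(2),plane(C,h,.027 if i<3 else .036)[:2].round(4))
    def edge(p,q,zz):  # strongest gray step along segment between world points p,q
        a,b=proj(C,[*p,zz]),proj(C,[*q,zz]); t=np.linspace(0,1,200)[:,None]; x=(a+(b-a)*t).astype(np.float32)
        l=cv2.GaussianBlur(cv2.remap(g.astype(np.float32),x[:,:1],x[:,1:],cv2.INTER_LINEAR),(1,21),0).ravel(); k=np.abs(np.diff(l))[10:-10].argmax()+10
        return (np.array(p)+(np.array(q)-p)*(k+.5)/199).round(4)
    if n=="g1":
        print("rail edge",[edge((.490,y),(.520,y),.027) for y in (.20,.215,.23,.245)])
        print("plate left edge",[edge((.43,y),(.46,y),.02) for y in (.20,.23,.25)],"right",[edge((.528,y),(.56,y),.02) for y in (.20,.23,.25)])
        print("plate near edge",[edge((x,.15),(x,.18),.02) for x in (.46,.48,.5)])
    else: print("stop edge",[edge((x,.27),(x,.30),.036) for x in (.475,.485,.495)])
for i in (0,1,3,4): print(i,tri(*H[i]))
E
```

```text
g1 0 [333.55 219.12] [0.5259 0.2818]
g1 1 [334.44 253.26] [0.528  0.2354]
g1 2 [334.88 284.88] [0.5297 0.189 ]
g1 3 [293.92 203.96] [0.4784 0.3041]
g1 4 [318.8  203.08] [0.5075 0.3052]
rail edge [array([0.5184, 0.2   ]), array([0.5181, 0.215 ]), array([0.5169, 0.23  ]), array([0.5166, 0.245 ])]
plate left edge [array([0.4584, 0.2   ]), array([0.4571, 0.23  ]), array([0.4565, 0.25  ])] right [array([0.5453, 0.2   ]), array([0.5443, 0.23  ]), array([0.5437, 0.25  ])]
plate near edge [array([0.46  , 0.1751]), array([0.48  , 0.1756]), array([0.5   , 0.1757])]
g2 0 [332.94 277.36] [0.5267 0.2812]
g2 1 [333.16 306.98] [0.528  0.2353]
g2 3 [295.42 265.25] [0.4784 0.3041]
g2 4 [318.47 264.63] [0.5074 0.305 ]
stop edge [array([0.475 , 0.2965]), array([0.485 , 0.2966]), array([0.495 , 0.2966])]
0 (array([0.52612369, 0.28265349, 0.02935084]), np.float64(0.0003654343503886411))
1 (array([0.52796307, 0.23563337, 0.02746306]), np.float64(4.7079545084693834e-05))
3 (array([0.47839748, 0.30404476, 0.03587235]), np.float64(1.2785560147126122e-05))
4 (array([0.50745621, 0.30532335, 0.03652004]), np.float64(8.115183173116765e-05))
```

Heights agree (rail top 27–29, stop top 36 mm). Home is about (0.4995, 0.2672) with yaw about +2.1°. Now I go to the block.

>>> arm_command(
  dp=[
    [-0.25,0,0],
    [-0.5,0,0],
    [-0.75,0,0],
    [-1.0,0,0],
  ],
  turn=[
    [0,0,0],
    [0,0,0],
    [0,0,0],
    [0,0,0],
  ],
  jaw=[1,1,1,1],
)

```text
time_s: 3.22
eef_pos: [0.4994, 0.1564, 0.2065]
eef_rot: [0.0, 0.708, 0.707, -0.0]
wrist_force: [0.7, 0.1, -0.4]
opening: 1.001
grasp_force: 0.0
```

>>> arm_command(
  dp=[
    [-0.25,0,0],
    [-0.5,0,0],
    [-0.75,0,0],
    [-1.0,0,0],
  ],
  turn=[
    [0,0,0],
    [0,0,0],
    [0,0,0],
    [0,0,0],
  ],
  jaw=[1,1,1,1],
)

```text
time_s: 3.72
eef_pos: [0.4986, -0.0934, 0.2066]
eef_rot: [0.0, 0.708, 0.706, -0.0]
wrist_force: [1.1, -0.2, 0.3]
opening: 0.999
grasp_force: 0.0
```

>>> arm_command(
  dp=[
    [-0.25,0.1,0],
    [-0.52,0.116,0.1],
    [-0.526,0.116,0.3],
    [-0.526,0.116,0.4],
    [-0.526,0.116,0.4],
  ],
  turn=[
    [0,0,-0.3],
    [0,0,-0.6],
    [0,0,-0.72],
    [0,0,-0.72],
    [0,0,-0.72],
  ],
  jaw=[1,1,1,1,1],
)

```text
time_s: 4.35
eef_pos: [0.526, -0.2218, 0.104]
eef_rot: [-0.003, 0.563, 0.826, -0.0]
wrist_force: [0.1, 0.0, -0.1]
opening: 0.998
grasp_force: 0.0
```

```bash
cat > goto.py <<'E'
import sys
from h import *
# target x y z yaw(deg of tool y) -> needed dp, turn
x,y,z,a=map(float,sys.argv[1:5]); o=get_obs(); R,p=tool(o)
cy=np.degrees(np.arctan2(R[1,1],R[0,1]))
print("dp",(R.T@([x,y,z]-p)/.25).round(4),"turnz",round(-(a-cy)/30,4),"pos",p.round(4),"yaw",round(cy,2),"tilt",R[:,2].round(4),"F",np.round(o["wrist_force"],2),"M",np.round(o["torque"],2),"open",o["opening"],"g",o["grasp_force"],o["time_s"])
E
python3 goto.py .5293 -.2222 .021 21.7
```

```text
dp [-0.0077  0.0129  0.3321] turnz -0.0079 pos [ 0.526  -0.2218  0.104 ] yaw 21.46 tilt [-0.0048  0.0028 -1.    ] F [ 0.11  0.01 -0.12] M [ 0.04 -0.01  0.03] open 0.9979649667763786 g 0.0 4.35
```

>>> arm_command(
  dp=[
    [0,0,0.1],
    [0,0,0.16],
    [0,0,0.16],
  ],
  turn=[
    [0,0,0],
    [0,0,0],
    [0,0,0],
  ],
  jaw=[1,1,1],
)

```text
time_s: 4.72
eef_pos: [0.5284, -0.2213, 0.0662]
eef_rot: [-0.001, 0.562, 0.827, -0.0]
wrist_force: [0.8, 0.3, -0.5]
opening: 0.997
grasp_force: 0.0
```

```bash
python3 goto.py .5293 -.2222 .021 21.7; python3 - <<'E'
from h import *
o=get_obs(); im=camera("wrist"); cv2.imwrite("pics/w3.png",im); C=cam("wrist",o)
print(proj(C,[.5293,-.2222,.034]))
print(proj(C,[.5226,-.2056,.034]),proj(C,[.5359,-.2389,.034]))
im2=camera("side");cv2.imwrite("pics/s3.png",cv2.resize(im2[200:320,240:400],(800,600),interpolation=cv2.INTER_CUBIC))
E
```

```text
dp [-0.0049  0.0021  0.1807] turnz -0.0033 pos [ 0.5284 -0.2213  0.0662] yaw 21.6 tilt [-1.1e-03  6.0e-04 -1.0e+00] F [ 0.84  0.27 -0.48] M [ 0.02 -0.01 -0.02] open 0.9967092400825004 g 0.0 4.725
[313.93098402 232.12284339]
[313.78216933 206.91716563] [313.8848706  256.05191176]
```

View pics/w3.png

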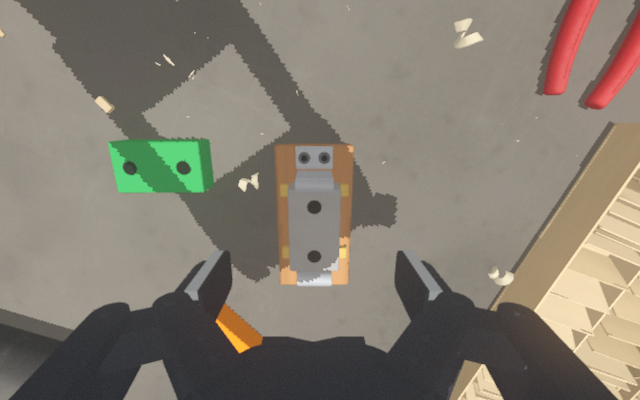

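The view confirms the grey block with holes at (314,207) and (314,256), centred between the fingers with the long faces free. Green is at (160,165) and orange at (240,330). I narrow the jaw to stay clear of them and descend.

>>> arm_command(
  dp=[
    [-0.004,0.002,0],
    [-0.004,0.002,0.03],
    [-0.004,0.002,0.09],
    [-0.004,0.002,0.15],
    [-0.004,0.002,0.18],
  ],
  turn=[
    [0,0,0],
    [0,0,0],
    [0,0,0],
    [0,0,0],
    [0,0,0],
  ],
  jaw=[0.6,0.6,0.6,0.6,0.6],
)

```text
time_s: 5.45
eef_pos: [0.5288, -0.2215, 0.0193]
eef_rot: [-0.001, 0.562, 0.827, -0.0]
wrist_force: [0.1, 0.3, -0.0]
opening: 0.597
grasp_force: 0.0
```

```bash
python3 goto.py .5293 -.2222 .021 21.7; python3 - <<'E'
from h import *
a=camera("side")[200:320,240:400];b=camera("scene")[130:250,300:460]
cv2.imwrite("pics/s4.png",np.hstack([cv2.resize(x,(400,300),interpolation=cv2.INTER_CUBIC) for x in(a,b)]))
E
```

```text
dp [-0.0032  0.0009 -0.007 ] turnz -0.0033 pos [ 0.5288 -0.2215  0.0193] yaw 21.6 tilt [-0.0024  0.0016 -1.    ] F [ 0.12  0.29 -0.  ] M [-0.05  0.04  0.06] open 0.5972072525276516 g 0.0 5.45
```

View pics/s4.png

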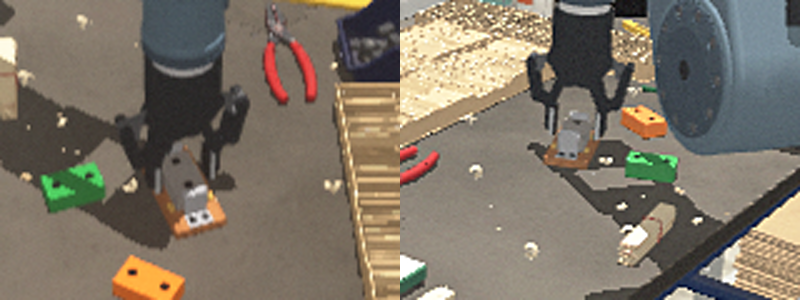

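The fingers straddle the block and are clear of the look-alikes. I raise 2 mm and close.

>>> arm_command(
  dp=[
    [-0.002,0,-0.008],
    [-0.002,0,-0.008],
    [-0.002,0,-0.008],
    [-0.002,0,-0.008],
    [-0.002,0,-0.008],
  ],
  turn=[
    [0,0,0],
    [0,0,0],
    [0,0,0],
    [0,0,0],
    [0,0,0],
  ],
  jaw=[0.6,0.3,0.3,0.3,0.3],
)

```text
time_s: 6.18
eef_pos: [0.5307, -0.2233, 0.0245]
eef_rot: [0.001, 0.562, 0.827, -0.0]
wrist_force: [-2.0, -0.0, 5.7]
opening: 0.389
grasp_force: 60.4
```

```bash
python3 goto.py .5293 -.2222 .021 21.7
```

```text
dp [ 0.006  -0.0035  0.014 ] turnz -0.0031 pos [ 0.5307 -0.2233  0.0245] yaw 21.61 tilt [ 0.0014 -0.0012 -1.    ] F [-1.98 -0.04  5.7 ] M [ 0.    0.27 -0.05] open 0.3887651811056424 g 60.38317680358887 6.175
```

Gripped at 60 N with the opening matching 35 mm. I pull straight up.

>>> arm_command(
  dp=[
    [0,0,-0.04],
    [0,0,-0.1],
    [0,0,-0.2],
    [0,0,-0.4],
    [0,0,-0.4],
  ],
  turn=[
    [0,0,0],
    [0,0,0],
    [0,0,0],
    [0,0,0],
    [0,0,0],
  ],
  jaw=[0.3,0.3,0.3,0.3,0.3],
)

```text
time_s: 6.8
eef_pos: [0.533, -0.2243, 0.1288]
eef_rot: [0.005, 0.562, 0.827, 0.0]
wrist_force: [-0.5, 0.2, -4.9]
opening: 0.385
grasp_force: 61.6
```

```bash
python3 goto.py .5293 0 .13 2.1; python3 - <<'E'
from h import *
o=get_obs();C=cam("wrist",o);cs=[camera("wrist")[150:350,180:450],camera("side")[160:310,220:420]]
cv2.imwrite("pics/s5.png",np.hstack([cv2.resize(x,(400,300),interpolation=cv2.INTER_CUBIC) for x in cs]))
E
```

```text
dp [ 0.8397  0.3168 -0.0094] turnz 0.6504 pos [ 0.533  -0.2243  0.1288] yaw 21.61 tilt [ 0.0079 -0.005  -1.    ] F [-0.53  0.18 -4.9 ] M [-0.06 -0.02 -0.03] open 0.3853514938241329 g 61.57460689544678 6.8
```

View pics/s5.png

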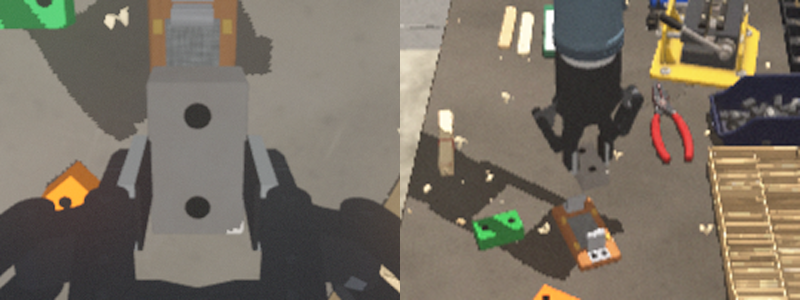

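The block is out of the holder and held squarely between the pads. Both holes are visible, at crop (197,116) and (197,207).

```bash
python3 - <<'E'
from h import *
from scipy.optimize import brentq
im=camera("wrist");o=get_obs();g=cv2.cvtColor(im,cv2.COLOR_BGR2GRAY).astype(float)
c=get_calibration("wrist");K=np.array(c["camera_matrix"]);M=np.array(c["mount"])
C=(K,M[:3,3],M[:3,:3]) # tool frame
hs=[]
for s in [(197*.675+180,116*.667+150),(197*.675+180,207*.667+150)]:
    u0,v0=np.round(s).astype(int);r=10;p=g[v0-r:v0+r+1,u0-r:u0+r+1];w=np.clip(np.percentile(p,70)-30-p,0,None);v,u=np.mgrid[v0-r:v0+r+1,u0-r:u0+r+1]
    hs.append(np.array([(w*u).sum(),(w*v).sum()])/w.sum())
print(hs)
f=lambda z:np.linalg.norm(plane(C,hs[0],z)-plane(C,hs[1],z))-.036
z=brentq(f,-.06,.02);P=[plane(C,h,z) for h in hs];print("top z in tool",z,"mid",(P[0]+P[1])/2,P)
E
```

```text
[array([312.8352261 , 226.93919058]), array([312.95363109, 287.90646664])]
top z in tool -0.009407974901908239 mid [ 0.00137477 -0.00016396 -0.00940797] [array([ 0.01937474, -0.00019689, -0.00940797]), array([-0.0166252 , -0.00013104, -0.00940797])]
```

The block's underside is 12.6 mm below the TCP, and its centre is +1.4 mm along tool x. That means the fingers will be 5 mm clear of the rail. I carry it to the gauge.

>>> arm_command(
  dp=[
    [0.2,0.04,0],
    [0.44,0.09,0],
    [0.68,0.14,0],
    [0.89,0.19,0],
    [0.89,0.19,0],
  ],
  turn=[
    [0,0,0.2],
    [0,0,0.45],
    [0,0,0.65],
    [0,0,0.65],
    [0,0,0.65],
  ],
  jaw=[0.3,0.3,0.3,0.3,0.3],
)

```text
time_s: 7.58
eef_pos: [0.4893, 0.0057, 0.1211]
eef_rot: [-0.003, 0.692, 0.722, -0.001]
wrist_force: [-0.6, 0.2, -4.0]
opening: 0.386
grasp_force: 61.5
```

```bash
python3 goto.py .4929 .2566 .11 2.1
```

```text
dp [1.0022 0.0563 0.0466] turnz 0.0096 pos [0.4893 0.0057 0.1211] yaw 2.39 tilt [-0.0052  0.0022 -1.    ] F [-0.61  0.16 -4.02] M [-0.08 -0.03 -0.  ] open 0.38594321411754967 g 61.477932929992676 7.575
```

>>> arm_command(
  dp=[
    [0.24,0.02,0.0],
    [0.48,0.02,0.0],
    [0.72,0.03,0],
    [0.99,0.03,0.05],
    [0.99,0.03,0.05],
  ],
  turn=[
    [0,0,0.01],
    [0,0,0.01],
    [0,0,0.01],
    [0,0,0.01],
    [0,0,0.01],
  ],
  jaw=[0.3,0.3,0.3,0.3,0.3],
)

```text
time_s: 8.2
eef_pos: [0.4887, 0.2519, 0.1084]
eef_rot: [-0.001, 0.694, 0.72, -0.002]
wrist_force: [0.4, -0.6, -5.4]
opening: 0.391
grasp_force: 61.5
```

>>> arm_command(
  dp=[
    [0,0,0],
    [0,0,0],
  ],
  turn=[
    [0,0,0],
    [0,0,0],
  ],
  jaw=[0.3,0.3],
)

```text
time_s: 8.45
eef_pos: [0.4909, 0.2477, 0.1103]
eef_rot: [-0.0, 0.697, 0.718, -0.001]
wrist_force: [0.5, 0.1, -4.3]
opening: 0.39
grasp_force: 61.5
```

```bash
python3 goto.py .4929 .2566 .04 2.1
```

```text
dp [0.0356 0.0093 0.2812] turnz -0.0133 pos [0.4909 0.2477 0.1103] yaw 1.7 tilt [-9.e-04 -7.e-04 -1.e+00] F [ 0.48  0.1  -4.33] M [-0.08 -0.03 -0.06] open 0.38996906237194984 g 61.50820970535278 8.45
```

>>> arm_command(
  dp=[
    [0.03,0.009,0.05],
    [0.03,0.009,0.15],
    [0.03,0.009,0.25],
    [0.03,0.009,0.28],
    [0.03,0.009,0.28],
  ],
  turn=[
    [0,0,-0.013],
    [0,0,-0.013],
    [0,0,-0.013],
    [0,0,-0.013],
    [0,0,-0.013],
  ],
  jaw=[0.3,0.3,0.3,0.3,0.3],
)

```text
time_s: 9.07
eef_pos: [0.4926, 0.2565, 0.0403]
eef_rot: [-0.0, 0.694, 0.72, -0.0]
wrist_force: [-0.0, -0.2, -3.5]
opening: 0.387
grasp_force: 61.5
```

```bash
python3 goto.py .4929 .2566 .0326 2.1; python3 - <<'E'
from h import *
cs=[camera("wrist")[90:330,160:480],camera("side")[110:220,240:386]]
cv2.imwrite("pics/s6.png",np.hstack([cv2.resize(x,(400,300),interpolation=cv2.INTER_CUBIC) for x in cs]))
E
```

```text
dp [0.0005 0.0012 0.0309] turnz 0.0018 pos [0.4926 0.2565 0.0403] yaw 2.16 tilt [-1.e-03 -3.e-04 -1.e+00] F [-0.05 -0.18 -3.53] M [-0.01 -0.02 -0.  ] open 0.387051727291264 g 61.472328901290894 9.075
```

View pics/s6.png

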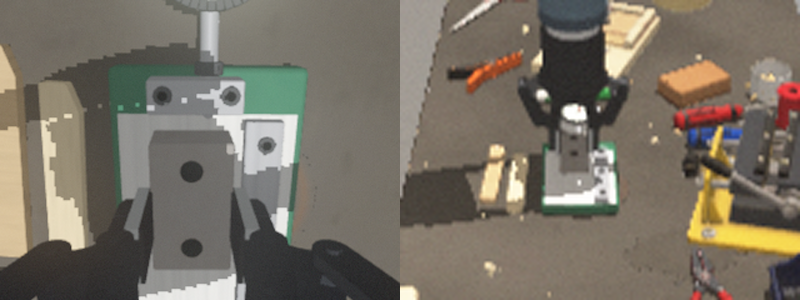

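The block hangs just over the plate, short of the stop (crop screws (162,96), (231,96)) and left of the rail (screw (266,145)). I lower it onto the plate.

>>> arm_command(
  dp=[
    [0,0,0.012],
    [0,0,0.022],
    [0,0,0.03],
    [0,0,0.034],
    [0,0,0.034],
  ],
  turn=[
    [0,0,0],
    [0,0,0],
    [0,0,0],
    [0,0,0],
    [0,0,0],
  ],
  jaw=[0.3,0.3,0.3,0.3,0.3],
)

```text
time_s: 9.8
eef_pos: [0.4929, 0.2569, 0.0325]
eef_rot: [0.0, 0.693, 0.72, 0.0]
wrist_force: [-1.5, -0.7, -1.7]
opening: 0.382
grasp_force: 61.8
```

```bash
python3 goto.py .4996 .2658 .0326 2.1
```

```text
dp [ 0.0345  0.0283 -0.0003] turnz 0.003 pos [0.4929 0.2569 0.0325] yaw 2.19 tilt [ 2.e-04  1.e-04 -1.e+00] F [-1.51 -0.74 -1.73] M [-0.02  0.19 -0.04] open 0.38173623102975607 g 61.82492136955261 9.8
```

Contact comes at z=32.5 mm as predicted. Now I press down slightly and push toward the rail.

>>> arm_command(
  dp=[
    [0,0,0.004],
    [0,0.01,0.004],
    [0,0.02,0.004],
    [0,0.028,0.004],
    [0,0.034,0.004],
  ],
  turn=[
    [0,0,0],
    [0,0,0],
    [0,0,0],
    [0,0,0],
    [0,0,0],
  ],
  jaw=[0.3,0.3,0.3,0.3,0.3],
)

```text
time_s: 10.42
eef_pos: [0.4999, 0.2575, 0.0325]
eef_rot: [-0.001, 0.693, 0.721, -0.001]
wrist_force: [-13.6, -1.1, 15.9]
opening: 0.388
grasp_force: 63.9
```

```bash
python3 goto.py .4996 .2658 .0326 2.1
```

```text
dp [ 0.0332  0.0001 -0.0005] turnz 0.0031 pos [0.4999 0.2575 0.0325] yaw 2.19 tilt [-0.0033 -0.     -1.    ] F [-13.55  -1.09  15.87] M [-0.21  2.26 -0.15] open 0.38795873225648253 g 63.90614569187164 10.425
```

The rail contact is exactly where expected (x = 0.4999), with about 10 N on the rail. Now I push toward the end stop.

>>> arm_command(
  dp=[
    [0.01,0,-0.001],
    [0.02,0,-0.001],
    [0.028,0,-0.001],
    [0.034,0,-0.001],
    [0.04,0,-0.001],
  ],
  turn=[
    [0,0,0],
    [0,0,0],
    [0,0,0],
    [0,0,0],
    [0,0,0],
  ],
  jaw=[0.3,0.3,0.3,0.3,0.3],
)

```text
time_s: 11.05
eef_pos: [0.4997, 0.265, 0.0325]
eef_rot: [0.0, 0.693, 0.72, -0.003]
wrist_force: [-8.7, -12.2, 15.0]
opening: 0.387
grasp_force: 63.6
```

```bash
python3 goto.py .4996 .2658 .0326 2.1
```

```text
dp [ 0.0032 -0.0003 -0.0003] turnz 0.0029 pos [0.4997 0.265  0.0325] yaw 2.19 tilt [-0.0035 -0.0041 -1.    ] F [ -8.72 -12.21  14.97] M [-2.08  1.47 -0.37] open 0.3865777382162132 g 63.59973907470703 11.05
```

>>> arm_command(
  dp=[
    [0.003,0.002,0],
    [0.005,0.003,0],
    [0.005,0.003,0],
    [0.005,0.003,0],
  ],
  turn=[
    [0,0,0],
    [0,0,0],
    [0,0,0],
    [0,0,0],
  ],
  jaw=[0.3,0.3,0.3,0.3],
)

```text
time_s: 11.55
eef_pos: [0.4997, 0.2652, 0.0325]
eef_rot: [0.0, 0.693, 0.721, -0.004]
wrist_force: [-12.4, -16.0, 17.4]
opening: 0.388
grasp_force: 64.1
```

```bash
python3 goto.py .4996 .2658 .0326 2.1; python3 - <<'E'
from h import *
im=camera("wrist"); cv2.imwrite("pics/f.png",cv2.resize(im[110:290,210:410],(800,600*180//150//1)[0:2] if 0 else (667,600),interpolation=cv2.INTER_CUBIC))
E
```

```text
dp [ 0.0023 -0.0004 -0.0005] turnz 0.0031 pos [0.4997 0.2652 0.0325] yaw 2.19 tilt [-0.0054 -0.0059 -1.    ] F [-12.38 -16.    17.43] M [-2.73  1.98 -0.35] open 0.3878605352453328 g 64.09219622612 11.55
```

View pics/f.png

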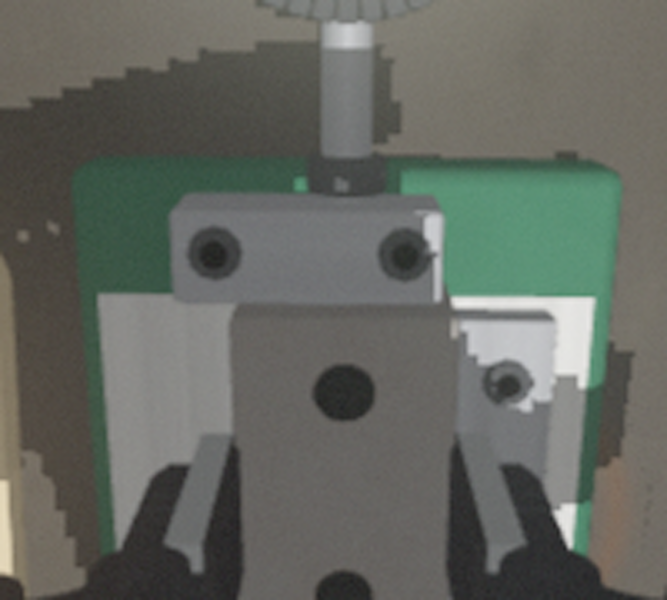

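The block's end is flush on the stop (no gap at crop row 303) and its side lies along the rail (column 455). Extra command now only raises force (12 N and 16 N). I let it settle, check stability and hand in.

>>> arm_command(
  dp=[
    [0,0,0],
    [0,0,0],
    [0,0,0],
    [0,0,0],
    [0,0,0],
  ],
  turn=[
    [0,0,0],
    [0,0,0],
    [0,0,0],
    [0,0,0],
    [0,0,0],
  ],
  jaw=[0.3,0.3,0.3,0.3,0.3],
)

```text
time_s: 12.22
eef_pos: [0.4997, 0.2652, 0.0325]
eef_rot: [0.0, 0.693, 0.721, -0.004]
wrist_force: [-12.5, -15.9, 17.2]
opening: 0.389
grasp_force: 64.1
```

```bash
python3 goto.py .4996 .2658 .0326 2.1; python3 -c "
from bench import *
o=get_obs();F=o['wrist_force']
print(F,abs(o['dq']).max())
if F[0]<-8 and F[1]<-11 and o['grasp_force']>20: print(hand_in())"
```

```text
dp [ 0.0023 -0.0005 -0.0004] turnz 0.0032 pos [0.4997 0.2652 0.0325] yaw 2.2 tilt [-0.0053 -0.0059 -1.    ] F [-12.54 -15.92  17.19] M [-2.73  1.92 -0.3 ] open 0.3889043800799583 g 64.08780634403229 12.225
[-12.54166064 -15.92140001  17.19004777] 0.001976821640351082
the job is handed in; nothing more can be done
None
```

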